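Set the numbering press to 7 and stamp the index card

TASK

The numbering press on the plan chest is to stamp the next card with a 7. Roll the ribbed thumbwheel with a light touch until 7 stands squarely in the little window, without letting the sprung head touch the card while any other number shows, and let go; then press the head down firmly but not hard, so that the type bears on the card for about half a second, and let the head spring back up. Leave the ink bottle, the date stamp and the tape measure where they are.

Things in the scene. Friction and masses are not known exactly. Their poses are not given: they have to be found in the camera images.
- press: Desk numbering press, fixed, 150 x 120 mm base, 148 mm tall: grey base with a pack of white index cards in its bed, black sprung head on two steel posts. Origin on the work surface; its x axis points from the press's front (window side) to its back, y to the left as one faces the front, z up.
- thumbwheel_centre (a point): Centre of the black thumbwheel with grey ribs, right half of the head; axle 92 mm above the work surface along the press's y (axes as the press's). Radius 38 mm, 24 mm wide, top 22 mm bare above the head. Smooth rubber, turned by friction: lay closed fingertips on top and drag along the press's x. A round cover (radius 33 mm, same axle) begins 16 mm to its left (+y).
- number_wheel (a joint): Angle of thumbwheel and number drum (one piece), rad. Number n stands squarely in the window at n x 0.6283 (7: 4.398); dragging the wheel's top towards the front (-x) raises it. Sprung clicks hold it at each number 0 to 9; about 2 N of drag takes it over a click. Hard stops at -0.25 and 5.9.
- window_centre (a point): Middle of the window, 20 mm square, aluminium-framed with a red mark at either side, in the rounded cover at the left of the head; it looks up and 30 degrees towards the front. Black digits 13 mm tall on a white drum, upright as seen from the front.
- knob_top (a point): Top (middle, flat, 16 mm across) of the red mushroom press knob, 40 mm in diameter, on the back left of the head (42 mm behind, 47 mm left of the thumbwheel's centre), 148 mm above the work surface with the head up. Axes as the press's.
- head (a joint): How far the head has been pushed down, m: 0 up, 0.012 at most. Its springs hold it up with about 8 N and add 0.7 N per mm.
- type_block: Type block under the head, 40 x 36 mm, origin in the middle of its rubber printing face; it sits on a rubber cushion in the head that yields 1 mm per 6 N. The gap between it and the top card is 1 to 6 mm with the head up and depends on how many cards are left: it must be felt. The type wants 4 N or more on the card, and is spoiled by more than 15 N.
- ink_bottle: Black drawing-ink bottle, 46 mm in diameter, 64 mm tall, beside the press; bystander. Origin at the centre of its underside.
- date_stamp: Hand stamp with a wooden foot and a dark turned handle, 28 x 50 x 76 mm, upright; bystander. Origin at the centre of its underside.
- tape_measure: White and blue tape measure, 38 x 64 x 22 mm; bystander. Origin at the centre of its underside.

How it is judged:
By the outcome, as a careful person would: the job done as asked, in the order asked, and still so for the second after the job is handed in, with the robot touching nothing.
It also fails if it takes over 69 s, if anything falls off the work surface, if the arm or the gripper's body presses on something with over 40 N, if the wrist force passes 120 N, or if a joint passes its speed limit or range.

ROBOT

A 6-joint arm with a two-finger parallel gripper is mounted at the origin on a cart in front of the work surface, level with it; the furniture and walls round the work are solid. World frame = base frame: x ahead of the robot, y to its left, z up, the work surface at z = 0. Lengths are in m, angles in rad, forces in N, time in s.
With the tool pointing down it reaches from about 0.425 to 0.95 m from the base axis. Payload 3.5 kg.
Tool frame: the origin (TCP) lies midway between the tips of the shut fingers; the grasp point (between the pads) lies arm.pinch_z behind it (arm.pinch_z is the distance from the TCP to the grasp point, in m); z points along the fingers, y is the line along which they close (so a half turn about z gives the same grasp; the last joint's range is limited). The gripper opens to 85 mm and grips with 20 to 120 N. Pads are 22 mm wide; open, the fingers measure 114 mm over their backs; the gripper's body (76 mm by 85 mm) begins 54 mm behind the grasp point. The pads swing forward as they close: fully open they stand 13 mm farther back than shut.
Start: joints at [1.158, 0.286, 1.577, -0, 1.279, -0.15], TCP at [0.175, 0.652, 0.231] pointing down, gripper open.
Joint ranges: [-2.77, 2.77], [-0.9, 2.22], [0.21, 2.48], [-1.53, 4.67], [0.24, 2.81], [-2.84, 2.84]. Speed limits (rad/s): [2.79, 2.79, 3.14, 3.14, 3.14, 3.14].

INTERFACE

Orientations are given as a unit quaternion [w, x, y, z].
In Python, from cell import read_state, optics, ticket, arm gives the robot as it stands. The module is installed in compiled form; this text tells all that it offers.
- The arm moves only by the shell command python3 -m handwheel 'ROWS' [OPENING]. ROWS is JSON, a list of rows, each a list of 2 entries, a list of its own where there are three numbers: the shift along the tool's x, y, z in cm, then the turn about the tool's z in rad. In form: [[[dx, dy, dz], turn], ...]. A call has 1 to 10 rows; each row is the pose to reach, as a shift and turn from the pose commanded when the call began, along the tool's axes at that moment; what a row does not reach only later rows make up. A row lasts 1/12 s, in which the tool goes at most 41.7 mm and 7.16 degrees, less where a joint would pass 70% of its speed; a pose out of reach is approached as far as the arm can. A call with a gripper value outside its range is refused whole. OPENING is the gripper's target within -1 to 1 (shut at 1, half-way at 0, fully open at -1), set as the call begins (- or left out, the last holds). The fingers move at their own pace and stop on an object; the grip force is fixed at half the most. Time passes only in rows, so rows that repeat a pose let the fingers close. It gives the time, the measured TCP pose, the force, the opening and the grip force at its end, in the units of the state.
- read_state(): the state, without advancing time (a new reading comes with each control period).
- optics.read_camera(name): name is "scene" or "top" or "wrist"; returns the picture (480x640x3 uint8, red, green, blue); there is no depth.
- optics.camera_model(name): a dict with "fx", "fy", "cx", "cy" (pixels), "R" (3x3) and "t" (3): a world point X has camera coordinates R X + t. Camera axes: x right, y down, z forward; pixel columns grow to the right and rows downward; lengths in m; the calibration is good to about 2 mm. A picture is of the moment at which its call begins: read the wrist's pose just before it. camera_model takes no time and is no camera call; for the wrist camera it gives the pose at the moment of the call.
- ticket.close_job(): hands the job in; it is judged then, once.
The state is a dict: "clock": time; "joint_pos": joint angles; "joint_vel": joint speeds; "joint_torque": joint torques, N m; "tcp_pos": TCP position; "orientation": TCP orientation; "force": force on the tool from outside, world axes, zero at the start; "moment": the same for the moment, N m; "grip_width": finger opening in m; "finger_force": force on a finger pad.
Only numpy, scipy, OpenCV 4.12 (cv2) and the standard library are available. Lean on these libraries where they do the work, as an engineer would, in place of code of your own. Each camera call takes 0.05 s, during which the arm holds its last target. There are 200 camera calls.

## Working session

There is one attempt and no reset: what is moved stays moved. The work goes in short steps, Python scripts to look and compute and a shell command to move; the robot and the scene stay as the last step left them, time stands still between calls to the robot, and variables do not carry over. Pictures are saved under pics/ and viewed, at most 10 in all, crops included, and the job is handed in when it is done.

```bash
mkdir -p pics
python3 - <<'E'
from cell import read_state, optics
import cv2,numpy as np
s=read_state();print({k:np.round(v,3).tolist() for k,v in s.items()})
a=optics.read_camera("scene");b=optics.read_camera("top")
cv2.imwrite("pics/scene.png",a[...,::-1]);cv2.imwrite("pics/top.png",b[...,::-1])
for n in("scene","top","wrist"):
  m=optics.camera_model(n);print(n,m['fx'],m['cx'],m['cy'],np.round(m['R'],3).tolist(),np.round(m['t'],3), np.round(-np.array(m['R']).T@m['t'],3))
E
```

```text
{'clock': 0.0, 'joint_pos': [1.158, 0.287, 1.578, -0.0, 1.279, -0.15], 'joint_vel': [0.0, 0.001, -0.0, 0.001, -0.003, 0.0], 'joint_torque': [-0.0, -40.597, -29.263, -0.0, 0.006, -0.0], 'tcp_pos': [0.175, 0.651, 0.23], 'orientation': [-0.0, 0.131, 0.991, -0.001], 'force': [0.057, -0.083, 0.062], 'moment': [0.037, -0.022, 0.003], 'finger_force': 0.0, 'grip_width': 0.085}
scene 563.144139978505 316.1140029643374 231.91981211083544 [[0.434, -0.901, -0.008], [-0.681, -0.322, -0.658], [0.59, 0.291, -0.753]] [-0.243  0.468  0.654] [ 0.038 -0.259  0.798]
top 618.7184414237125 326.70777149202644 238.8379486630947 [[-0.058, -0.998, 0.002], [-0.973, 0.056, -0.225], [0.225, -0.015, -0.974]] [0.056 0.589 1.107] [0.328 0.039 1.211]
wrist 345.43719247514565 318.992115729718 234.43314827374374 [[0.259, 0.966, -0.002], [0.915, -0.245, 0.321], [0.309, -0.085, -0.947]] [-0.674 -0.041  0.381] [0.094 0.674 0.373]
```

View pics/scene.png

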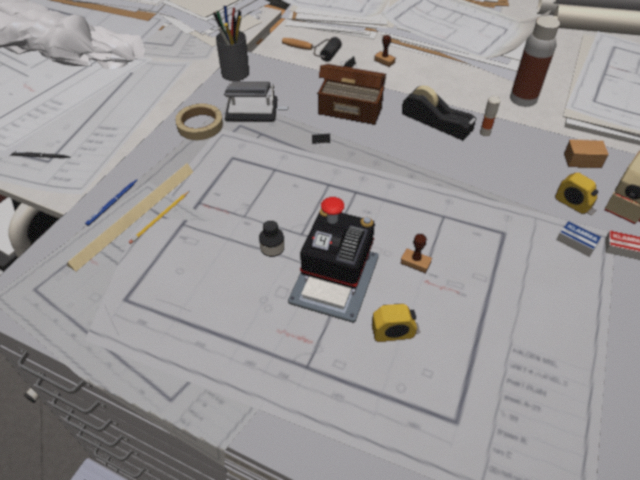

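View pics/top.png

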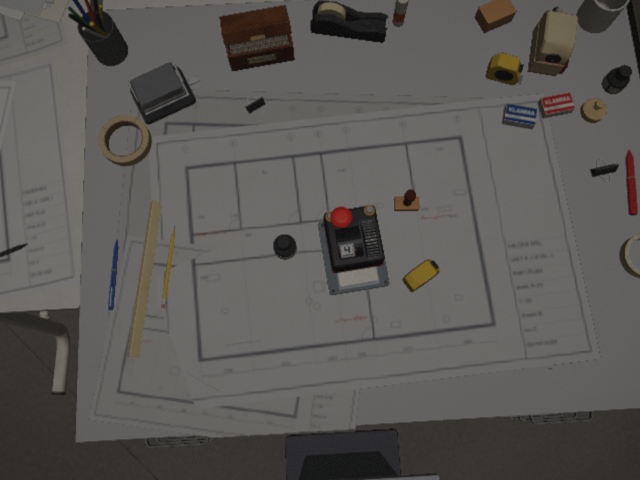

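The scene view shows the press at about (335,255), red knob at (332,206), and 4 in the window. In the top view the knob is at (341,217), the window at (346,249) and the thumbwheel ribs at (370,236).

```bash
cat > h.py <<'E'
import numpy as np,cv2
from cell import read_state, optics
def ray(m,p):
  R=np.array(m['R']);d=R.T@np.array([(p[0]-m['cx'])/m['fx'],(p[1]-m['cy'])/m['fy'],1]);return -R.T@np.array(m['t']),d/np.linalg.norm(d)
def onz(m,p,z):
  o,d=ray(m,p);return o+d*(z-o[2])/d[2]
def proj(m,X):
  c=np.array(m['R'])@np.array(X)+m['t'];return np.array([m['fx']*c[0]/c[2]+m['cx'],m['fy']*c[1]/c[2]+m['cy']])
def tri(*mp):
  A=0;b=0
  for m,p in mp:
    o,d=ray(m,p);P=np.eye(3)-np.outer(d,d);A=A+P;b=b+P@o
  return np.linalg.solve(A,b)
def red(im,box):
  x0,y0,x1,y1=box;c=im[y0:y1,x0:x1].astype(int);k=((c[...,0]>140)&(c[...,1]<70)&(c[...,2]<70)).astype(np.uint8)
  n,l,s,ce=cv2.connectedComponentsWithStats(k);i=1+np.argmax(s[1:,4]);return ce[i]+[x0,y0],s[i]
E
python3 - <<'E'
from h import *
a=cv2.imread("pics/scene.png")[...,::-1];b=cv2.imread("pics/top.png")[...,::-1]
ms,mt=optics.camera_model("scene"),optics.camera_model("top")
pa,sa=red(a,(300,180,370,240));pb,sb=red(b,(315,195,365,240));print(pa,sa,pb,sb)
print("knob",tri((ms,pa),(mt,pb)),onz(mt,pb,.142),onz(ms,pa,.142))
t=cv2.resize(b[195:305,310:400],None,fx=6,fy=6,interpolation=cv2.INTER_CUBIC)[...,::-1][:600]
cv2.imwrite("pics/tc.png",t)
E
```

```text
Traceback (most recent call last):
  File "h.py", line 16, in red
    n,l,s,ce=cv2.connectedComponentsWithStats(k);i=1+np.argmax(s[1:,4]);return ce[i]+[x0,y0],s[i]
                                                     ~~~~~~~~~^^^^^^^^^
ValueError: attempt to get argmax of an empty sequence
```

```bash
sed -i 's/(c\[...,0\]>140)&(c\[...,1\]<70)&(c\[...,2\]<70)/(c[...,0]>90)\&(c[...,0]>2*c[...,1])\&(c[...,0]>2*c[...,2])/' h.py
python3 - <<'E'
from h import *
a=cv2.imread("pics/scene.png")[...,::-1];b=cv2.imread("pics/top.png")[...,::-1]
ms,mt=optics.camera_model("scene"),optics.camera_model("top")
t=cv2.resize(b[200:300,315:395],None,fx=6,fy=6,interpolation=cv2.INTER_CUBIC)[...,::-1]
cv2.imwrite("pics/tc.png",t)
pa,sa=red(a,(300,180,370,240));pb,sb=red(b,(315,195,365,240));print(pa,sa,pb,sb)
print("knob",tri((ms,pa),(mt,pb)),onz(mt,pb,.142),onz(ms,pa,.142))
E
```

```text
[332.26625387 205.52631579] [ 21  17  23  18 323] [340.63283582 216.6358209 ] [ 16  12  21  20 335]
knob [ 0.6134886  -0.0044759   0.14252261] [ 0.61334731 -0.00412494  0.142     ] [ 0.61427978 -0.00460952  0.142     ]
```

View pics/tc.png

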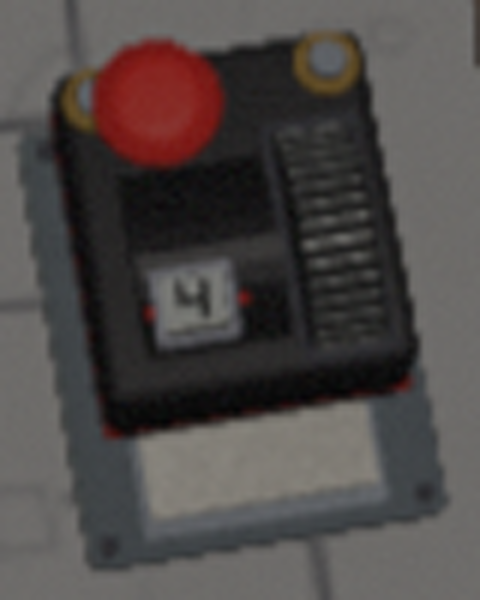

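The crop shows 4 in the window, the base's left edge from crop (20,135) to (92,568) and its front edge from (92,568) to (443,510).

Run:
```python
from h import *
from cell import arm
mt,ms=optics.camera_model("top"),optics.camera_model("scene")
f=lambda x,y:(315+x/6,200+y/6)
zb=.012
BL,FL,FR=[onz(mt,f(*p),zb) for p in((20,135),(92,568),(443,510))]
print("base",BL,FL,FR,"len",np.linalg.norm(BL-FL),np.linalg.norm(FR-FL))
e1=BL-FL;e2=FL-FR
y1=np.arctan2(e1[1],e1[0]);y2=np.arctan2(-e2[0],e2[1]);yaw=(y1+1*y2)/2;print("yaw",y1,y2)
ex=np.array([np.cos(yaw),np.sin(yaw),0]);ey=np.array([-ex[1],ex[0],0])
kn=np.array([.6137,-.0044,.148]);w=kn-.042*ex-.047*ey;w[2]=.130
print("wheel top",w)
for n,m in(("top",mt),("scene",ms)):print(n,proj(m,w), (proj(mt,w)-[315,200])*6)
s=read_state();from scipy.spatial.transform import Rotation as Ro
q=s['orientation'];R=Ro.from_quat([*q[1:],q[0]]).as_matrix();print("R",R.round(3).tolist())
print("turn to align x with -ex:", np.arctan2(*(R.T@-ex)[[1,0]]), "pinch",arm.pinch_z)
T=w+[0,0,.04];print("shift cm",(R.T@(T-s['tcp_pos']))*100)
```

```text
base [0.63851797 0.03589805 0.012     ] [0.49225374 0.02049307 0.012     ] [ 0.50465352 -0.09480381  0.012     ] len 0.14707324005188452 0.11596173082371229
yaw 0.10493607402841187 0.10713474074625565
wheel top [ 0.57691022 -0.05558117  0.13      ]
top [370.36639678 236.37930311] [332.19838067 218.27581863]
scene [351.84849284 236.52429863] [332.19838067 218.27581863]
R [[-0.966, 0.26, -0.001], [0.26, 0.966, -0.002], [0.0, -0.002, -1.0]]
turn to align x with -ex: -0.36879898541801226 pinch 0.0187
shift cm [-57.16843926 -57.81087899   6.10747551]
```

```bash
python3 -m handwheel '[[[-6,-6,0],0],[[-12,-12,0],0],[[-18,-18,0],0],[[-24,-24,0],0],[[-29,-29,0],-0.1],[[-29,-29,0],-0.2],[[-29,-29,0],-0.3],[[-29,-29,0],-0.369],[[-29,-29,0],-0.369],[[-29,-29,0],-0.369]]' 1
cat > pose.py <<'E'
from h import *
import sys
from scipy.spatial.transform import Rotation as Ro
def to(T,ex):
  s=read_state();q=s['orientation'];R=Ro.from_quat([*q[1:],q[0]]).as_matrix()
  print("t",round(s['clock'],2),"tcp",np.round(s['tcp_pos'],4),"F",np.round(s['force'],2),"w",s['grip_width'])
  print("turn",np.arctan2(*(R.T@-ex)[[1,0]]).round(4),"shift cm",((R.T@(np.array(T)-s['tcp_pos']))*100).round(2))
EX=np.array([np.cos(.106),np.sin(.106),0])
if __name__=="__main__":to([float(v) for v in sys.argv[1:4]],EX)
E
python3 pose.py .577 -.0556 .17
```

```text
clock: 0.93
tcp_pos: [0.3805, 0.2941, 0.231]
orientation: [-0.0, -0.053, 0.999, -0.0]
force: [-0.0, 0.8, 0.6]
grip_width: 0.0003
finger_force: 0.0
t 0.93 tcp [0.3805 0.2941 0.231 ] F [-0.03  0.76  0.64] w 0.0002801075101897211
turn -0.0001 shift cm [-15.85 -36.84   6.11]
```

```bash
python3 -m handwheel '[[[-2,-4,0],0],[[-4,-8,0],0],[[-6,-12,0],0],[[-8,-16,0],0],[[-10,-20,0],0],[[-11,-24,0],0],[[-12,-28,0],0],[[-13,-31,0],0],[[-15,-34,0],0],[[-16.9,-36.8,0],0]]' 
python3 -m handwheel '[[[0,0,2],0],[[0,0,4],0],[[0,0,6],0],[[0,0,7],0],[[0,0,7.5],0],[[0,0,7.5],0],[[0,0,7.5],0]]' 
python3 pose.py .577 -.0556 .13
python3 - <<'E'
from h import *
m=optics.camera_model("wrist");im=optics.read_camera("wrist");cv2.imwrite("pics/w1.png",im[...,::-1])
print(proj(m,[.577,-.0556,.13]),proj(m,[.6137,-.0044,.148]))
E
```

```text
clock: 1.77
tcp_pos: [0.5875, -0.0543, 0.2308]
orientation: [-0.0, -0.052, 0.999, -0.0]
force: [0.6, -0.2, -0.1]
grip_width: -0.0
finger_force: 0.0
clock: 2.35
tcp_pos: [0.5874, -0.0515, 0.157]
orientation: [0.0, -0.053, 0.999, -0.0]
force: [-0.5, 0.0, -0.1]
grip_width: 0.0002
finger_force: 0.0
t 2.35 tcp [ 0.5874 -0.0515  0.157 ] F [-0.5   0.05 -0.13] w 0.0002382276913185356
turn 0.0006 shift cm [ 1.08 -0.3   2.7 ]
[311.84032813 261.4486852 ] [401.73756371 349.23834972]
```

View pics/w1.png

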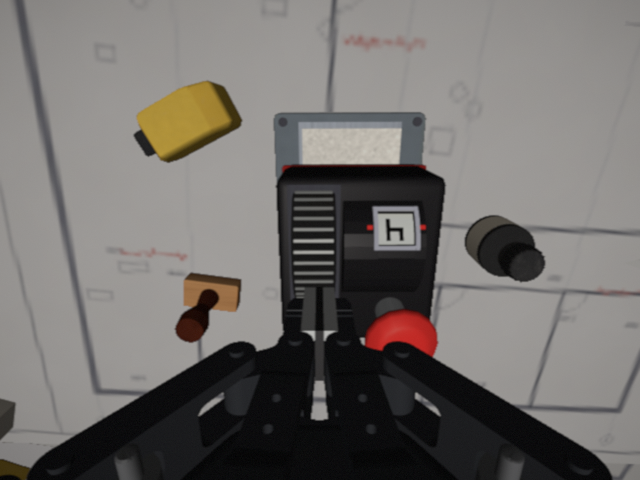

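The wrist view shows an inverted 4 in the window at (397,229) and the wheel centred on column 315, close to the predicted 312. The knob at (400,335) is near the finger linkage, so I'll start the strokes only about 3 mm behind the wheel's centre.

```bash
python3 -m handwheel '[[[0.4,-0.13,0],0],[[0.8,-0.25,0],0],[[0.8,-0.25,1],0],[[0.8,-0.25,2],0],[[0.8,-0.25,2.3],0],[[0.8,-0.25,2.3],0],[[0.8,-0.25,2.3],0]]' 
python3 -m handwheel '[[[0,0,0.1],0],[[0,0,0.1],0],[[0,0,0.1],0]]'|grep -E 'pos|force'
python3 -m handwheel '[[[0,0,0.1],0],[[0,0,0.1],0],[[0,0,0.1],0]]'|grep -E 'pos|force'
```

```text
clock: 2.98
tcp_pos: [0.579, -0.0548, 0.1324]
orientation: [-0.001, -0.053, 0.999, 0.0]
force: [0.0, -0.2, 0.1]
grip_width: 0.0001
finger_force: 0.0
tcp_pos: [0.5796, -0.0549, 0.1326]
force: [0.4, 0.7, 0.1]
finger_force: 0.0
tcp_pos: [0.5794, -0.0549, 0.1314]
force: [-0.7, -0.4, -0.5]
finger_force: 0.0
```

```bash
for i in 1 2; do python3 -m handwheel '[[[0,0,0.05],0],[[0,0,0.05],0],[[0,0,0.05],0]]'|grep -E 'tcp|^force'; done
```

```text
tcp_pos: [0.5794, -0.0549, 0.1308]
force: [-0.8, -0.4, 0.4]
tcp_pos: [0.5794, -0.0549, 0.1303]
force: [-0.3, 0.2, -0.2]
```

```bash
python3 -m handwheel '[[[0,0,0.05],0],[[0,0,0.05],0],[[0,0,0.05],0]]'|grep -E 'tcp|^force'
```

```text
tcp_pos: [0.5795, -0.0549, 0.1301]
force: [-0.3, -0.0, 1.4]
```

```bash
python3 -m handwheel '[[[0,0,0.05],0],[[0,0,0.05],0],[[0,0,0.05],0]]'|grep -E 'tcp|^force'
```

```text
tcp_pos: [0.5796, -0.0549, 0.13]
force: [-1.0, 0.1, 4.9]
```

```bash
python3 -m handwheel '[[[0.2,0,0],0],[[0.4,0,0],0],[[0.6,0,0],0],[[0.8,0,0],0]]'|grep -E 'tcp|^force'
```

```text
tcp_pos: [0.5722, -0.056, 0.13]
force: [2.3, -0.2, 4.6]
```

```bash
python3 -m handwheel '[[[0.2,0,0],0],[[0.4,0,0],0],[[0.6,0,0],0],[[0.8,0,0.01],0]]'|grep -E 'tcp|^force'
```

```text
tcp_pos: [0.5628, -0.0569, 0.1291]
force: [0.5, -1.5, 3.3]
```

```bash
python3 -m handwheel '[[[0.2,0,0.02],0],[[0.4,0,0.03],0]]'|grep -E 'tcp|^force'
```

```text
tcp_pos: [0.5582, -0.0572, 0.1281]
force: [-0.9, -1.1, 1.3]
```

Run:
```python
from h import *
im=optics.read_camera("wrist");s=read_state();print(s['clock'],s['tcp_pos'],s['force'])
cv2.imwrite("pics/w2.png",cv2.resize(im[170:290,270:450],None,fx=3,fy=3)[::-1,::-1,::-1])
```

```text
5.3667 [ 0.55750635 -0.05697877  0.12761523] [-2.10982889 -2.25241726  2.3385449 ]
```

View pics/w2.png

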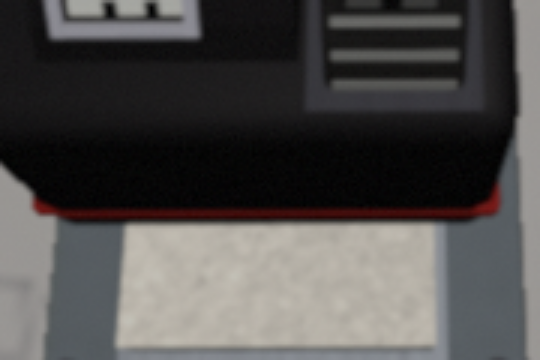

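The crop missed most of the window because the camera had moved closer: only the window's lower rim is visible at (120,20), so the digit can't be read. I'll lift off and look again.

```bash
python3 -m handwheel '[[[0,0,-0.5],0],[[-0.4,0,-1],0],[[-1.2,0,-1],0],[[-2,0,-1],0],[[-2,0,-1],0],[[-2,0,-1],0]]'|grep -E 'tcp|^force'
cat > look.py <<'E'
from h import *;import sys
from pose import to,EX
EY=np.array([-EX[1],EX[0],0])
to([.579,-.0552,.133],EX)
m=optics.camera_model("wrist");im=optics.read_camera("wrist")
w=np.array([.577,-.0556,.092])+.047*EY+.033*(np.array([0,0,.87])-.5*EX)
p=proj(m,w).astype(int);print(p)
x0,y0=max(p[0]-90,0),max(p[1]-60,0)
cv2.imwrite(f"pics/{sys.argv[1]}.png",cv2.resize(im[y0:y0+140,x0:x0+150],None,fx=4,fy=4)[::-1,::-1,::-1])
E
python3 look.py l1
```

```text
tcp_pos: [0.58, -0.0547, 0.1387]
force: [-0.0, 0.6, -0.7]
t 5.87 tcp [ 0.58   -0.0547  0.1387] F [-0.03  0.58 -0.71] w -0.00020706593358675254
turn 0.0007 shift cm [ 0.1  -0.04  0.57]
[410 252]
```

View pics/l1.png

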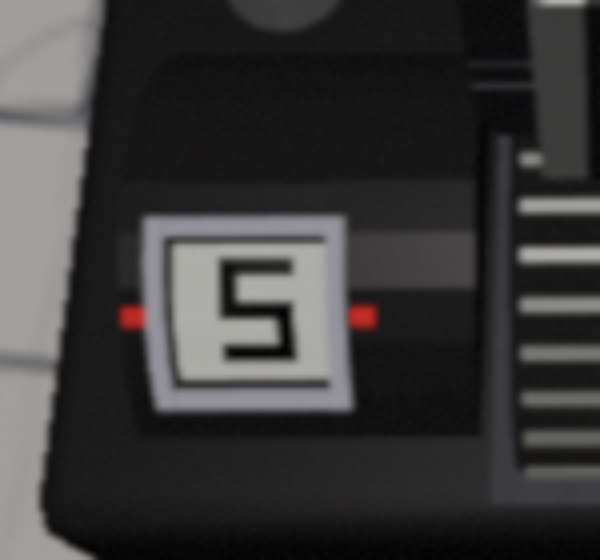

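5 stands squarely in the window, so one stroke gives one click. I'll repeat it with the same depth and travel.

```bash
python3 -m handwheel '[[[0,0,0.5],0],[[0,0,0.85],0],[[0,0,0.9],0],[[0,0,0.93],0],[[0,0,0.95],0],[[0,0,0.95],0]]'|grep -E 'tcp|^force'
```

```text
tcp_pos: [0.5794, -0.0549, 0.1299]
force: [-2.1, 0.6, 5.4]
```

```bash
python3 -m handwheel '[[[0.2,0,0],0],[[0.4,0,0],0],[[0.6,0,0],0],[[0.8,0,0],0],[[1.0,0,0],0],[[1.2,0,0],0],[[1.4,0,0],0],[[1.6,0,0.01],0],[[1.8,0,0.03],0],[[2.0,0,0.04],0]]'|grep -E 'tcp|^force'
python3 -m handwheel '[[[0,0,-0.5],0],[[-0.4,0,-1],0],[[-1.2,0,-1],0],[[-2,0,-1],0],[[-2,0,-1],0],[[-2,0,-1],0]]'|grep -E 'tcp|^force'
python3 look.py l2
```

```text
tcp_pos: [0.5581, -0.0571, 0.1281]
force: [0.3, -0.2, 0.0]
tcp_pos: [0.5799, -0.0547, 0.1388]
force: [0.4, 0.2, 0.1]
t 7.75 tcp [ 0.5799 -0.0547  0.1388] F [0.43 0.18 0.12] w -9.678485530213971e-05
turn 0.0007 shift cm [ 0.1  -0.04  0.58]
[410 252]
```

View pics/l2.png

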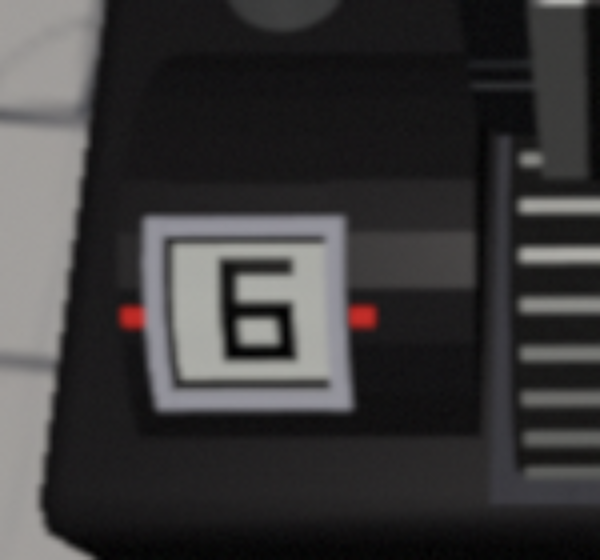

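6 now stands squarely. One more stroke (net height above press depth is now 0.91 cm).

```bash
python3 -m handwheel '[[[0,0,0.5],0],[[0,0,0.85],0],[[0,0,0.9],0],[[0,0,0.93],0],[[0,0,0.95],0],[[0,0,0.95],0]]'|grep -E 'tcp|^force'
```

```text
tcp_pos: [0.5794, -0.0549, 0.13]
force: [-1.7, 0.7, 4.3]
```

```bash
python3 -m handwheel '[[[0.2,0,0],0],[[0.4,0,0],0],[[0.6,0,0],0],[[0.8,0,0],0],[[1.0,0,0],0],[[1.2,0,0],0],[[1.4,0,0],0],[[1.6,0,0.01],0],[[1.8,0,0.03],0],[[2.0,0,0.04],0]]'|grep -E 'tcp|^force'
python3 -m handwheel '[[[0,0,-0.5],0],[[-0.4,0,-1],0],[[-1.2,0,-1],0],[[-2,0,-1],0],[[-2,0,-1],0],[[-2,0,-1],0]]'|grep -E 'tcp|^force'
python3 look.py l3
```

```text
tcp_pos: [0.5582, -0.0569, 0.1282]
force: [0.5, -0.7, -0.3]
tcp_pos: [0.5799, -0.0548, 0.1389]
force: [-0.8, 0.1, -0.8]
t 9.63 tcp [ 0.5799 -0.0548  0.1389] F [-0.77  0.07 -0.76] w 0.00013810903530798505
turn 0.0007 shift cm [ 0.09 -0.03  0.59]
[410 252]
```

View pics/l3.png

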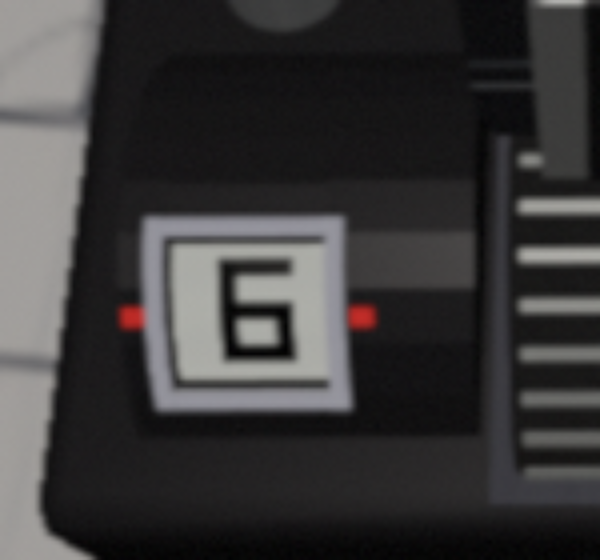

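Still 6: that stroke slipped. I'll repeat it with slightly more pressure and a slower drag.

```bash
python3 -m handwheel '[[[0,0,0.5],0],[[0,0,0.85],0],[[0,0,0.9],0],[[0,0,0.95],0],[[0,0,0.98],0],[[0,0,0.98],0]]'|grep -E 'tcp|^force'
```

```text
tcp_pos: [0.5795, -0.0549, 0.13]
force: [-1.5, -0.5, 5.2]
```

```bash
python3 -m handwheel '[[[0.15,0,0],0],[[0.3,0,0],0],[[0.45,0,0],0],[[0.6,0,0],0],[[0.7,0,0],0],[[0.8,0,0],0]]'|grep -E 'tcp|^force'
```

```text
tcp_pos: [0.5718, -0.056, 0.1299]
force: [1.6, 0.1, 6.2]
```

```bash
python3 -m handwheel '[[[0.15,0,0],0],[[0.3,0,0],0],[[0.45,0,0],0],[[0.6,0,0.005],0],[[0.7,0,0.01],0],[[0.8,0,0.02],0]]'|grep -E 'tcp|^force'
```

```text
tcp_pos: [0.5624, -0.0569, 0.1289]
force: [-1.2, -0.8, 5.5]
```

```bash
python3 -m handwheel '[[[0.15,0,0.01],0],[[0.3,0,0.025],0],[[0.4,0,0.035],0]]'|grep -E 'tcp|^force'
python3 -m handwheel '[[[0,0,-0.5],0],[[-0.4,0,-1],0],[[-1.2,0,-1],0],[[-2,0,-1],0],[[-2,0,-1],0],[[-2,0,-1],0]]'|grep -E 'tcp|^force'
python3 look.py l4
python3 - <<'E'
import cv2,numpy as np
a,b=[cv2.imread(f"pics/l{i}.png").astype(int)[240:390,170:330] for i in(3,4)];print(np.abs(a-b).mean(),np.abs(a-b).max())
E
```

```text
tcp_pos: [0.5583, -0.0573, 0.1279]
force: [-1.2, -2.0, 2.1]
tcp_pos: [0.5799, -0.0547, 0.1385]
force: [-0.2, -0.3, -0.5]
t 11.93 tcp [ 0.5799 -0.0547  0.1385] F [-0.19 -0.28 -0.51] w 7.169337920663462e-05
turn 0.0007 shift cm [ 0.1  -0.04  0.55]
[410 252]
22.62801388888889 171
```

View pics/l4.png

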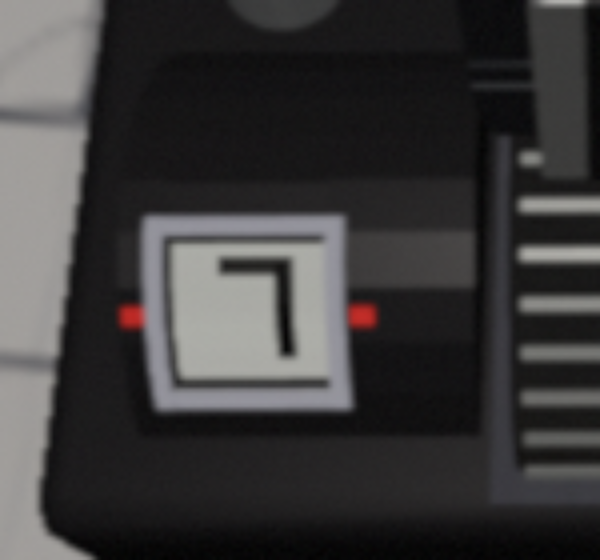

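```bash
python3 pose.py .6137 -.0044 .152
```

```text
t 11.98 tcp [ 0.5795 -0.0547  0.1383] F [ 0.77 -0.21 -0.22] w 0.00027534411334551154
turn 0.0006 shift cm [-3.93  4.64 -1.37]
```

7 stands squarely. Next is the knob: lift, cross over it, then descend to just above its top.

```bash
python3 -m handwheel '[[[0,0,-2],0],[[0,0,-3.5],0],[[-1.3,1.6,-3.5],0],[[-2.6,3.2,-3.5],0],[[-3.9,4.65,-3.5],0],[[-3.9,4.65,-3.5],0],[[-3.9,4.65,-2.5],0],[[-3.9,4.65,-1.6],0],[[-3.9,4.65,-1.35],0],[[-3.9,4.65,-1.35],0]]'
python3 -m handwheel '[[[0,0,0.1],0],[[0,0,0.2],0],[[0,0,0.2],0],[[0,0,0.2],0]]'|grep -E 'tcp|^force'
```

```text
clock: 12.82
tcp_pos: [0.6115, -0.005, 0.1498]
orientation: [-0.002, -0.053, 0.999, 0.0]
force: [0.1, -0.5, -0.1]
grip_width: 0.0004
finger_force: 0.0
tcp_pos: [0.6134, -0.0048, 0.1506]
force: [0.1, -0.2, -0.2]
```

```bash
python3 -m handwheel '[[[0,0,0.1],0],[[0,0,0.2],0],[[0,0,0.2],0],[[0,0,0.2],0]]'|grep -E 'tcp|^force'
```

```text
tcp_pos: [0.6132, -0.0045, 0.1482]
force: [-0.7, 0.2, 0.4]
```

```bash
python3 -m handwheel '[[[0,0,0.1],0],[[0,0,0.1],0],[[0,0,0.1],0]]'|grep -E 'tcp|^force'
```

```text
tcp_pos: [0.6134, -0.0045, 0.1481]
force: [-1.4, 0.7, 4.4]
```

```bash
python3 -m handwheel '[[[0,0,0.05],0],[[0,0,0.1],0],[[0,0,0.1],0],[[0,0,0.1],0]]'|grep -E 'tcp|^force'
```

```text
tcp_pos: [0.6134, -0.0045, 0.148]
force: [-4.6, 0.1, 8.8]
```

```bash
python3 -m handwheel '[[[0,0,0.1],0],[[0,0,0.1],0],[[0,0,0.1],0]]'|grep -E 'tcp|^force'
```

```text
tcp_pos: [0.6134, -0.0045, 0.1471]
force: [-4.5, 0.0, 8.6]
```

```bash
python3 -m handwheel '[[[0,0,0.05],0],[[0,0,0.05],0],[[0,0,0.05],0]]'|grep -E 'tcp|^force'
```

```text
tcp_pos: [0.6134, -0.0045, 0.1467]
force: [-5.0, 1.0, 8.6]
```

```bash
python3 -m handwheel '[[[0,0,0.05],0],[[0,0,0.05],0],[[0,0,0.05],0]]'|grep -E 'tcp|^force'
```

```text
tcp_pos: [0.6134, -0.0045, 0.1463]
force: [-5.1, 1.2, 9.2]
```

```bash
python3 -m handwheel '[[[0,0,0.05],0],[[0,0,0.05],0],[[0,0,0.05],0]]'|grep -E 'tcp|^force'
```

```text
tcp_pos: [0.6134, -0.0045, 0.1459]
force: [-4.7, 1.0, 9.3]
```

```bash
python3 -m handwheel '[[[0,0,0.05],0],[[0,0,0.05],0],[[0,0,0.05],0]]'|grep -E 'tcp|^force'
```

```text
tcp_pos: [0.6134, -0.0045, 0.1455]
force: [-4.7, 0.8, 10.6]
```

```bash
python3 -m handwheel '[[[0,0,0.05],0],[[0,0,0.05],0],[[0,0,0.05],0]]'|grep -E 'tcp|^force'
```

```text
tcp_pos: [0.6134, -0.0045, 0.145]
force: [-5.1, 1.0, 9.7]
```

Head is down about 3 mm with no contact yet (the spring line predicts about 10.1 N).

```bash
python3 -m handwheel '[[[0,0,0.05],0],[[0,0,0.05],0],[[0,0,0.05],0]]'|grep -E 'tcp|^force'
```

```text
tcp_pos: [0.6134, -0.0045, 0.1447]
force: [-5.6, 0.6, 10.5]
```

```bash
python3 -m handwheel '[[[0,0,0.05],0],[[0,0,0.05],0],[[0,0,0.05],0]]'|grep -E 'tcp|^force'
```

```text
tcp_pos: [0.6134, -0.0045, 0.1445]
force: [-7.2, 0.2, 10.6]
```

```bash
python3 -m handwheel '[[[0,0,0.05],0],[[0,0,0.05],0],[[0,0,0.05],0]]'|grep -E 'tcp|^force'
```

```text
tcp_pos: [0.6134, -0.0045, 0.1443]
force: [-6.3, 1.3, 12.7]
```

Contact: steps now move the tip only 0.2 mm and force is about 2 N over the spring line. I'll press about 2 mm further by command, check the force, hold, then release.

```bash
python3 -m handwheel '[[[0,0,0.2],0],[[0,0,0.2],0],[[0,0,0.2],0]]'|grep -E 'clock|tcp|^force'
```

```text
clock: 16.57
tcp_pos: [0.6135, -0.0045, 0.1436]
force: [-8.8, 0.9, 16.8]
```

```bash
python3 -m handwheel '[[[0,0,0.05],0],[[0,0,0.05],0],[[0,0,0.05],0],[[0,0,0.05],0]]'|grep -E 'clock|tcp|^force'; python3 -m handwheel '[[[0,0,-0.5],0],[[0,0,-1.0],0],[[0,0,-1.5],0],[[0,0,-2.5],0],[[0,0,-4],0],[[0,0,-6],0],[[0,0,-8],0],[[0,0,-8],0],[[0,0,-8],0]]'|grep -E 'clock|tcp|^force'
python3 look.py l5
```

```text
clock: 16.9
tcp_pos: [0.6135, -0.0045, 0.1435]
force: [-9.1, 1.4, 17.8]
clock: 17.65
tcp_pos: [0.614, -0.0047, 0.2199]
force: [0.4, 1.0, -0.1]
t 17.65 tcp [ 0.614  -0.0047  0.2199] F [ 0.38  0.98 -0.07] w -0.0003541153835775178
turn 0.0002 shift cm [ 4.04 -4.65  8.68]
[318 155]
```

View pics/l5.png

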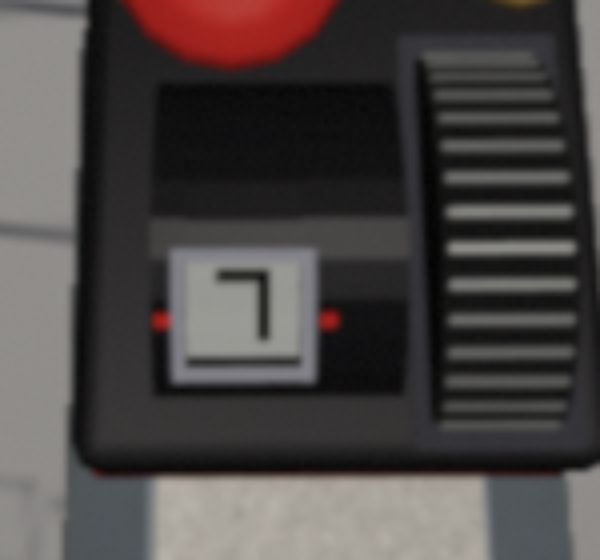

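The window at (243,315) still shows 7 squarely and the tool is clear of the press, so I'm handing in.

```bash
python3 -c "
from cell import ticket
print(ticket.close_job())"
```

```text
the job is handed in; nothing more can be done
None
```

The wheel was rolled from 4 to 7 (one stroke slipped and was repeated), the card was stamped once with about 6–7 N on the type for roughly half a second, the tool was lifted clear with 7 still square in the window, and the job was handed in at about 18 s; no verdict was returned.

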